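# Find the rocking well cover on the block heater and seat it

## Robot

A 7-joint arm with a two-finger parallel gripper is mounted at the origin on a cart in front of the work surface, level with it; the furniture and walls round the work are solid. World frame = base frame: x ahead of the robot, y to its left, z up, the work surface at z = 0. Lengths are in m, angles in rad, forces in N, time in s.
With the tool pointing down it reaches from about 0.425 to 0.925 m from the base axis. Payload 6.8 kg.
Tool frame: the origin (TCP) lies between the finger pads; the fingertips stand 11 mm ahead of it and the grasp point (between the pads) lies 8 mm behind it; z points along the fingers, y is the line along which they close (so a half turn about z gives the same grasp; the last joint's range is limited). The gripper opens to 85 mm and grips with 20 to 120 N. Pads are 22 mm wide; open, the fingers measure 114 mm over their backs; the gripper's body (76 mm by 85 mm) begins 54 mm behind the grasp point. The pads swing forward as they close: fully open they stand 13 mm farther back than shut.
Start: joints at [-1.453, 0.477, 0.022, 1.555, -0.011, 1.109, -0.083], TCP at [0.151, 0.658, 0.242] pointing down, gripper open.
Joint ranges: [-2.96, 2.96], [-0.34, 2.1], [-1.41, 1.46], [0.24, 2.44], [-1.37, 4.51], [0.17, 1.92], [-2.96, 2.96]. Speed limits (rad/s): [2.39, 2.39, 3.14, 3.14, 3.14, 3.14, 3.14].

## Interface

Orientations are given as a rotation vector (axis times angle).
In Python, from bench import r gives the robot as it stands.
- The arm moves only by the tool send_rows, never from a script. Its argument "deltas" is a list of rows, each an object of numbers: "dx", "dy", "dz": the shift along the world's x, y, z in mm; "rx", "ry", "rz": the turn, a rotation vector about the world's x, y, z in degrees. A call has 1 to 5 rows; each row is the pose to reach, as a shift and turn from the pose commanded when the call began; what a row does not reach only later rows make up. A row lasts 1/12 s, in which the tool goes at most 41.7 mm and 7.16 degrees, less where a joint would pass 70% of its speed; a pose out of reach is approached as far as the arm can. A call with a gripper value outside its range is refused whole. "jaw" is the finger opening in mm, from 0 to 85.4, set as the call begins (left out, the last holds). The fingers move at their own pace and stop on an object; "newtons" is the grip in N (left out, the last holds). Time passes only in rows, so rows that repeat a pose let the fingers close. It gives the time, the measured TCP pose, the force, the opening and the grip force at its end, in the units of the state.
- r.get_obs(): the state, without advancing time (a new reading comes with each control period).
- r.grab_frame(name): name is "side" or "top" or "wrist"; returns a dict with "frame" (480x640x3 uint8, blue, green, red), "z_map" (480x640 float32, m along the optical axis (not along the pixel's ray), 0 where there is no reading), "vertical_fov" (degrees; the focal length in pixels is half the picture's height over the tangent of half this angle, whatever the lens; pixels are square), "cx", "cy" (the principal point, pixels), "xyz" and "orientation" of the camera in the world. Camera axes: x right, y down, z forward; pixel columns grow to the right and rows downward; lengths in m; the calibration is good to about 2 mm. The wrist camera is an equidistant fisheye: a pixel r from the principal point sees the ray r / f radians off the axis. A picture is of the moment at which its call begins.
- r.hand_in(): hands the job in; it is judged then, once.
The state is a dict: "clock": time; "joints": joint angles; "qvel": joint speeds; "tau": joint torques, N m; "tcp_pos": TCP position; "orientation": TCP orientation; "contact_force": force on the tool from outside, world axes, zero at the start; "moment": the same for the moment, N m; "grip_width": finger opening in m; "gripper_force": force on a finger pad.
Only numpy, scipy, OpenCV 4.12 (cv2) and the standard library are available. Lean on these libraries where they do the work, as an engineer would, in place of code of your own. Each camera call takes 0.05 s, during which the arm holds its last target. There are 200 camera calls.

## Task

One of the five blue plug covers on the block heater is not pushed home, so its sample would dry out when the block heats. Press lightly on the edge of the covers with closed fingertips to find the one that rocks, then press that one down in its middle until it is fully seated and no longer rocks. Only press: lift nothing, do not force anything, and leave the things around the heater where they are.

Things in the scene. Friction and masses are not known exactly. Their poses are not given: they have to be found in the camera images.
- heater: White five-place dry-block heater, fixed, 346 mm wide (y) x 136 deep (x), sloping panel in front (-x), aluminium top plate 80 mm above the bench. Origin: centre of footprint on the bench, z up. On top, in one row along y, 66 mm apart, five like blue round plug covers, 60 mm across, 7 thick, each a mushroom on a collar 36 mm across, 7 high; a pale 24 mm disc marks the middle.
- place_1 (a point): Middle of the top face of the cover in the leftmost (+y) place as it stands when fully seated (94 mm above the bench). A seated cover does not tilt; its seal gives 0.1 mm per newton, 1.5 mm at most. The unseated one looks alike but stands 2.8 mm higher; which place it is in differs from start to start.
- place_2 (a point): Middle of the top face of the cover in the second from the left place as it stands when fully seated (94 mm above the bench). A seated cover does not tilt; its seal gives 0.1 mm per newton, 1.5 mm at most. The unseated one looks alike but stands 2.8 mm higher; which place it is in differs from start to start.
- place_3 (a point): Middle of the top face of the cover in the middle place as it stands when fully seated (94 mm above the bench). A seated cover does not tilt; its seal gives 0.1 mm per newton, 1.5 mm at most. The unseated one looks alike but stands 2.8 mm higher; which place it is in differs from start to start.
- place_4 (a point): Middle of the top face of the cover in the second from the right place as it stands when fully seated (94 mm above the bench). A seated cover does not tilt; its seal gives 0.1 mm per newton, 1.5 mm at most. The unseated one looks alike but stands 2.8 mm higher; which place it is in differs from start to start.
- place_5 (a point): Middle of the top face of the cover in the rightmost (-y) place as it stands when fully seated (94 mm above the bench). A seated cover does not tilt; its seal gives 0.1 mm per newton, 1.5 mm at most. The unseated one looks alike but stands 2.8 mm higher; which place it is in differs from start to start.
- cap_depth (a joint): How far the plug of the unseated cover, wherever it is, has gone into its well (m): 0 as found, perched on the mouth; 0.0028 home, shoulder on the collar. An O-ring push fit: pressed down within 6 mm of its middle it needs 8 to 15 N all the way, and it stays where it is left. Pressing its edge does not seat it, and once home a press on the edge does not bring it up.
- cap_rock_x (a joint): Tilt of that same unseated cover about the heater's x axis (rad): 0 level. While perched it rocks about its middle against a soft seal: 1 to 2 N on its edge, 20 to 25 mm out, tips it to about 0.16 rad, where its shoulder (34 mm across) meets the collar and the pressed edge is about 4 mm lower; let go, it levels itself. Once seated it no longer tilts.
- cap_rock_y (a joint): Tilt of that same unseated cover about the heater's y axis (rad): 0 level. While perched it rocks about its middle against a soft seal: 1 to 2 N on its edge, 20 to 25 mm out, tips it to about 0.16 rad, where its shoulder (34 mm across) meets the collar and the pressed edge is about 4 mm lower; let go, it levels itself. Once seated it no longer tilts.
- timer: Bystander: white bench timer, 58 x 62 x 20 mm, at the left front. Origin: centre of its underside.
- petri_dish: Bystander: small clear dish of brown soil, 57 mm across, 12 mm high, on the left. Origin: centre of its underside.
- digest_jar_1: Bystander: clear jar with blue screw cap, 66 mm across, 89 mm high, standing behind the heater. Origin: centre of its underside.
- digest_jar_0: Bystander: clear jar with yellow screw cap, 62 mm across, 72 mm high, standing behind the heater. Origin: centre of its underside.
- tweezers: Bystander: steel tweezers, 131 mm long, 9 mm high, lying behind the heater. Origin: centre of its underside.
- sample_0: Bystander: small white screw-cap jar with a green band, 41 mm across, 74 mm high, on the right behind the heater. Origin: centre of its underside.
- sample_1: Bystander: small white screw-cap jar with a green band, 41 mm across, 74 mm high, on the right behind the heater. Origin: centre of its underside.
- beaker_50: Bystander: small glass beaker, 50 mm across, 60 mm high, at the back left. Origin: centre of its underside.

How it is judged:
By the outcome, as a careful person would: the job done as asked, in the order asked, and still so for the second after the job is handed in, with the robot touching nothing.
It also fails if it takes over 48 s, if anything falls off the work surface, if the arm or the gripper's body presses on something with over 40 N, if the wrist force passes 120 N, or if a joint passes its speed limit or range.

## Working session

There is one attempt and no reset: what is moved stays moved. The work goes in short steps, Python scripts to look and compute and a tool call to move; the robot and the scene stay as the last step left them, time stands still between calls to the robot, and variables do not carry over. Pictures are saved under pics/ and viewed, at most 10 in all, crops included, and the job is handed in when it is done.

Besides the shell and the picture viewer there is one more tool, called after "Emit:" in YAML: its name, and indented under it one key for each argument. send_rows: Moves the arm, as the interface text tells. Its arguments: {"type":"object","properties":{"deltas":{"type":"array","items":{"type":"object","properties":{"dx":{"type":"number"},"dy":{"type":"number"},"dz":{"type":"number"},"rx":{"type":"number"},"ry":{"type":"number"},"rz":{"type":"number"}}}},"jaw":{"type":"number"},"newtons":{"type":"number"}},"required":["deltas"]}

```bash
mkdir -p pics
cat > h.py <<'E'
import numpy as np, cv2
from scipy.spatial.transform import Rotation as R
from bench import r
def grab(n):
    d=r.grab_frame(n); np.savez('last_%s.npz'%n,**d); return d
def world(d,u,v,z=None):
    f=240/np.tan(np.radians(float(d['vertical_fov']))/2)
    o=np.array(d['orientation']); M=R.from_rotvec(o).as_matrix() if o.size==3 else o
    ray=M@np.array([(u-d['cx'])/f,(v-d['cy'])/f,1.]); p=np.array(d['xyz'])
    if z is None: return p+ray*d['z_map'][int(v),int(u)]
    return p+ray*(z-p[2])/ray[2]
E
python3 - <<'E'
from h import *
s=r.get_obs(); print({k:s[k] for k in ('clock','tcp_pos','orientation','contact_force','grip_width')})
d=grab('top'); cv2.imwrite('pics/top.png',d['frame']); print(d['xyz'],d['orientation'],d['vertical_fov'])
d=grab('side'); cv2.imwrite('pics/side.png',d['frame'])
E
```

```text
{'clock': 0.0, 'tcp_pos': array([0.15101222, 0.65729944, 0.24133135]), 'orientation': array([-3.53984585e-01, -3.12149274e+00,  2.88057179e-03]), 'contact_force': array([0.92807686, 0.03357697, 1.09509787]), 'grip_width': 0.08552645025452311}
[ 0.35854511 -0.00258356  1.14743076] [-2.16489944  2.12119998 -0.18182112] 47.61080334910513
```

View pics/top.png

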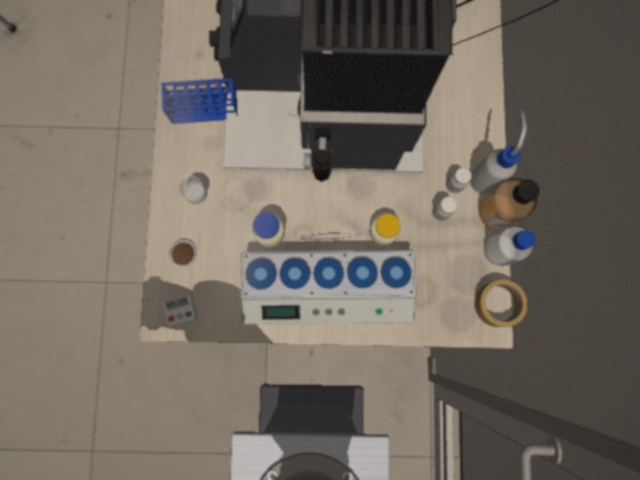

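View pics/side.png

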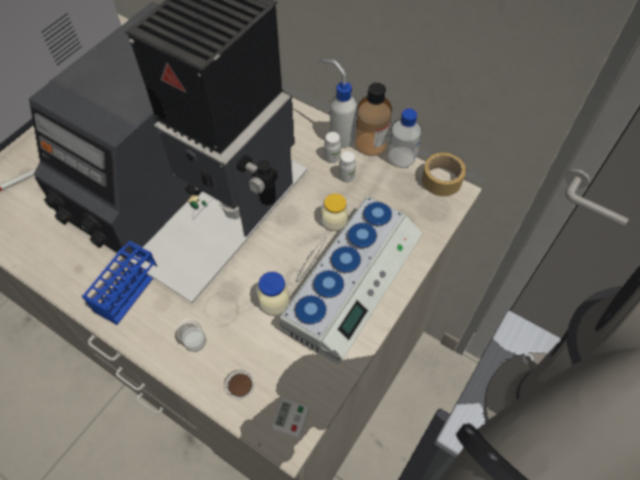

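The top view shows the five covers at about (261,273), (295,273), (329,272), (363,272) and (396,272). Jars stand close behind the heater at (268,228) and (386,226).

Run:
```python
from h import *
d=dict(np.load('last_top.npz'))
hsv=cv2.cvtColor(d['frame'],cv2.COLOR_BGR2HSV); print(hsv[273,253],hsv[273,261])
m=cv2.inRange(hsv,(95,110,40),(125,255,255)); m[:254]=0;m[292:]=0
m=cv2.morphologyEx(m,cv2.MORPH_CLOSE,np.ones((3,3)))
cs,_=cv2.findContours(m,cv2.RETR_EXTERNAL,cv2.CHAIN_APPROX_NONE)
P=[]
for c in sorted(cs,key=lambda c:c[:,0,0].mean()):
    if cv2.contourArea(c)<300: continue
    (u,v),w,_=cv2.fitEllipse(c); p=world(d,u,v,.094); P.append(p)
    k=np.zeros(m.shape,np.uint8); cv2.circle(k,(int(round(u)),int(round(v))),12,1,-1)
    zs=[world(d,x,y)[2] for y,x in zip(*np.nonzero(k))]
    print(round(u,1),round(v,1),np.round(w,1),p.round(4),np.median(zs).round(4))
P=np.array(P); print(np.polyfit(P[:,1],P[:,0],1),np.diff(P,axis=0).round(4))
for uv in [(268,225),(386,225)]: print(world(d,*uv))
```

```text
[108  94 117] [104  80 160]
294.4 273.1 [27.4 28.3] [0.4669 0.0373 0.094 ] 0.0943
328.2 272.8 [27.3 28.2] [ 0.4687 -0.0284  0.094 ] 0.0943
361.9 272.3 [27.4 28.3] [ 0.4712 -0.0939  0.094 ] 0.0968
395.6 272.2 [27.4 28.2] [ 0.4726 -0.1596  0.094 ] 0.094
[-0.02980521  0.46804428] [[ 0.0018 -0.0657  0.    ]
 [ 0.0025 -0.0655  0.    ]
 [ 0.0015 -0.0657  0.    ]]
[0.562023   0.09239933 0.08778436]
[ 0.57049493 -0.14390771  0.07059006]
```

Depth already hints at place 4 (0.4712, -0.0939), which reads about 2.5 mm higher. I'll confirm by touch. First move over there with the fingers closing.

Emit:
send_rows:
  deltas:
    - {"dx": 28,"dy": -25}
    - {"dx": 56,"dy": -50}
    - {"dx": 84,"dy": -75}
    - {"dx": 112,"dy": -100}
    - {"dx": 140,"dy": -125}
  jaw: 0
  newtons: 20

```text
$.deltas[0]: bad value
```

Emit:
send_rows:
  deltas:
    - {"dx": 28,"dy": -25}
    - {"dx": 56,"dy": -50}
    - {"dx": 84,"dy": -75}
    - {"dx": 112,"dy": -100}
    - {"dx": 140,"dy": -125}

```text
$.deltas[0]: bad value
```

Emit:
send_rows:
  deltas:
    - {"dx": 5,"dy": -38}
    - {"dx": 10,"dy": -76}
    - {"dx": 15,"dy": -114}
    - {"dx": 20,"dy": -152}
    - {"dx": 25,"dy": -190}

```text
$.deltas[0]: bad value
```

Emit:
send_rows:
  deltas:
    - {"dx": 5,"dy": -38}
    - {"dx": 10,"dy": -76}
    - {"dx": 15,"dy": -114}
    - {"dx": 20,"dy": -152}
    - {"dx": 25,"dy": -190}

```text
$.deltas[0]: bad value
```

Emit:
send_rows:
  deltas:
    - {"dx": 28,"dy": -25,"dz": 0,"rx": 0,"ry": 0,"rz": 0}
    - {"dx": 56,"dy": -50,"dz": 0,"rx": 0,"ry": 0,"rz": 0}
    - {"dx": 84,"dy": -75,"dz": 0,"rx": 0,"ry": 0,"rz": 0}
    - {"dx": 112,"dy": -100,"dz": 0,"rx": 0,"ry": 0,"rz": 0}
    - {"dx": 140,"dy": -125,"dz": 0,"rx": 0,"ry": 0,"rz": 0}
  jaw: 0
  newtons: 20

```text
clock: 0.52
tcp_pos: [0.2921, 0.5313, 0.2419]
orientation: [-0.354, -3.121, 0.001]
contact_force: [0.3, 0.6, -0.1]
grip_width: 0.0256
gripper_force: 0.0
```

Emit:
send_rows:
  deltas:
    - {"dx": 28,"dy": -30,"dz": 0,"rx": 0,"ry": 0,"rz": 0}
    - {"dx": 56,"dy": -60,"dz": 0,"rx": 0,"ry": 0,"rz": 0}
    - {"dx": 84,"dy": -90,"dz": 0,"rx": 0,"ry": 0,"rz": 0}
    - {"dx": 112,"dy": -120,"dz": 0,"rx": 0,"ry": 0,"rz": 0}
    - {"dx": 140,"dy": -150,"dz": 0,"rx": 0,"ry": 0,"rz": 0}

```text
clock: 0.93
tcp_pos: [0.432, 0.381, 0.2421]
orientation: [-0.354, -3.121, 0.001]
contact_force: [0.9, 0.5, 0.4]
grip_width: 0.0002
gripper_force: 0.0
```

Emit:
send_rows:
  deltas:
    - {"dx": 7,"dy": -40,"dz": 0,"rx": 0,"ry": 0,"rz": 0}
    - {"dx": 14,"dy": -80,"dz": 0,"rx": 0,"ry": 0,"rz": 0}
    - {"dx": 21,"dy": -120,"dz": 0,"rx": 0,"ry": 0,"rz": 0}
    - {"dx": 28,"dy": -160,"dz": 0,"rx": 0,"ry": 0,"rz": 0}
    - {"dx": 35,"dy": -200,"dz": 0,"rx": 0,"ry": 0,"rz": 0}

```text
clock: 1.35
tcp_pos: [0.4659, 0.1808, 0.2421]
orientation: [-0.354, -3.121, 0.0]
contact_force: [1.4, 0.6, -0.4]
grip_width: 0.0001
gripper_force: 0.0
```

Emit:
send_rows:
  deltas:
    - {"dx": 6,"dy": -40,"dz": 0,"rx": 0,"ry": 0,"rz": 0}
    - {"dx": 12,"dy": -80,"dz": 0,"rx": 0,"ry": 0,"rz": 0}
    - {"dx": 18,"dy": -120,"dz": 0,"rx": 0,"ry": 0,"rz": 0}
    - {"dx": 24,"dy": -160,"dz": 0,"rx": 0,"ry": 0,"rz": 0}
    - {"dx": 30,"dy": -200,"dz": 0,"rx": 0,"ry": 0,"rz": 0}

```text
clock: 1.77
tcp_pos: [0.4957, -0.0191, 0.2423]
orientation: [-0.354, -3.121, -0.0]
contact_force: [0.7, 0.8, 0.8]
grip_width: 0.0001
gripper_force: 0.0
```

Run:
```python
from h import *
s=r.get_obs(); print({k:s[k] for k in ('clock','tcp_pos','orientation','contact_force','joints')})
d=grab('wrist'); cv2.imwrite('pics/w.png',d['frame']); print(d['xyz'])
```

```text
{'clock': 1.7667, 'tcp_pos': array([ 0.49571605, -0.01906256,  0.24226805]), 'orientation': array([-3.53595903e-01, -3.12144415e+00, -3.28216509e-04]), 'contact_force': array([0.68587099, 0.81413683, 0.76669825]), 'joints': array([-0.41772396,  0.18242216,  0.3770588 ,  1.99448672, -0.08085628,
        0.97891036,  1.34403057])}
[ 0.42734622 -0.00188152  0.37437347]
```

View pics/w.png

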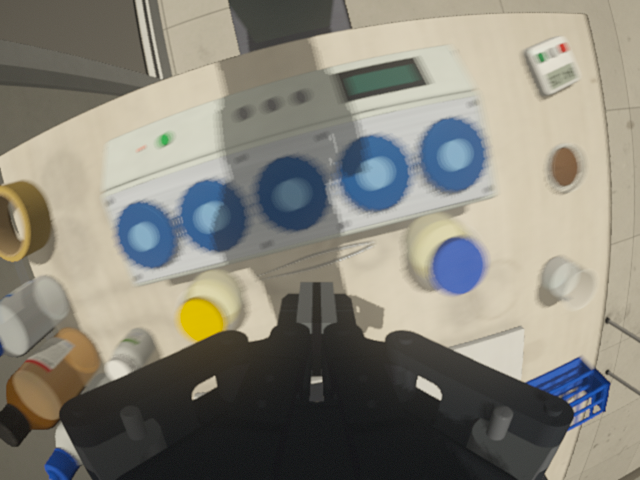

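Wrist view: the five covers show clearly, place 4 (world) at (213,216), and the fingertips are slim and shut at (316,290). Next: go above the far edge of place 4, aligned with the heater.

Emit:
send_rows:
  deltas:
    - {"dx": 0,"dy": -25,"dz": -20,"rx": 0,"ry": 0,"rz": 5}
    - {"dx": 0,"dy": -50,"dz": -45,"rx": 0,"ry": 0,"rz": 10}
    - {"dx": 1,"dy": -75,"dz": -75,"rx": 0,"ry": 0,"rz": 15}
    - {"dx": 1,"dy": -75,"dz": -108,"rx": 0,"ry": 0,"rz": 15}
    - {"dx": 1,"dy": -75,"dz": -120,"rx": 0,"ry": 0,"rz": 15}

```text
clock: 2.23
tcp_pos: [0.4944, -0.0935, 0.1186]
orientation: [0.052, -3.136, 0.001]
contact_force: [-0.6, 0.8, 0.7]
grip_width: -0.0002
gripper_force: 0.0
```

Emit:
send_rows:
  deltas:
    - {"dx": 0,"dy": 0,"dz": 0,"rx": 0,"ry": 0,"rz": 0}
    - {"dx": 0,"dy": 0,"dz": 0,"rx": 0,"ry": 0,"rz": 0}

```text
clock: 2.4
tcp_pos: [0.4967, -0.092, 0.1219]
orientation: [0.056, -3.139, 0.0]
contact_force: [0.2, 0.9, 0.8]
grip_width: -0.0005
gripper_force: 0.0
```

Run:
```python
from h import *
s=r.get_obs(); print({k:s[k] for k in ('clock','tcp_pos','orientation','contact_force')}, R.from_rotvec(s['orientation']).as_matrix().round(4))
d=grab('side'); cv2.imwrite('pics/s2.png',cv2.resize(d['frame'][180:360,250:450],None,fx=3,fy=3,interpolation=cv2.INTER_CUBIC))
```

```text
{'clock': 2.4, 'tcp_pos': array([ 0.49668224, -0.09197313,  0.12189798]), 'orientation': array([ 5.63955723e-02, -3.13925029e+00,  9.91866241e-05]), 'contact_force': array([0.23593719, 0.94236758, 0.76095736])} [[-9.994e-01 -3.590e-02 -1.800e-03]
 [-3.590e-02  9.994e-01 -1.000e-04]
 [ 1.800e-03 -0.000e+00 -1.000e+00]]
```

View pics/s2.png

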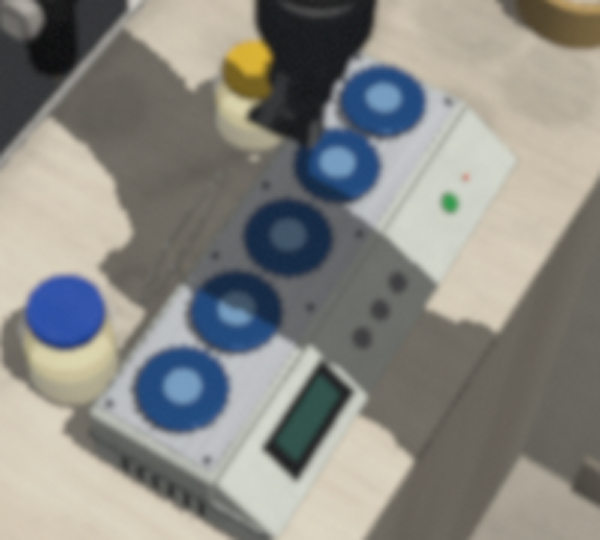

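The closed tips at (312,138) hang over the far edge of the place-4 cover. Next: lower until they touch.

Emit:
send_rows:
  deltas:
    - {"dx": 0,"dy": -2,"dz": -6,"rx": 0,"ry": 0,"rz": 0}
    - {"dx": 0,"dy": -2,"dz": -10,"rx": 0,"ry": 0,"rz": 0}
    - {"dx": 0,"dy": -2,"dz": -12,"rx": 0,"ry": 0,"rz": 0}
    - {"dx": 0,"dy": -2,"dz": -12,"rx": 0,"ry": 0,"rz": 0}
    - {"dx": 0,"dy": -2,"dz": -12,"rx": 0,"ry": 0,"rz": 0}

```text
clock: 2.87
tcp_pos: [0.4972, -0.094, 0.1105]
orientation: [-0.057, 3.141, 0.0]
contact_force: [0.1, -1.0, -0.2]
grip_width: -0.0001
gripper_force: 0.0
```

Emit:
send_rows:
  deltas:
    - {"dx": 0,"dy": 0,"dz": -1,"rx": 0,"ry": 0,"rz": 0}
    - {"dx": 0,"dy": 0,"dz": -2,"rx": 0,"ry": 0,"rz": 0}
    - {"dx": 0,"dy": 0,"dz": -2,"rx": 0,"ry": 0,"rz": 0}
    - {"dx": 0,"dy": 0,"dz": -2,"rx": 0,"ry": 0,"rz": 0}

```text
clock: 3.2
tcp_pos: [0.4971, -0.0941, 0.1083]
orientation: [0.056, -3.141, -0.0]
contact_force: [0.8, 0.3, -0.2]
grip_width: -0.0002
gripper_force: 0.0
```

Emit:
send_rows:
  deltas:
    - {"dx": 0,"dy": 0,"dz": -1,"rx": 0,"ry": 0,"rz": 0}
    - {"dx": 0,"dy": 0,"dz": -1,"rx": 0,"ry": 0,"rz": 0}
    - {"dx": 0,"dy": 0,"dz": -1,"rx": 0,"ry": 0,"rz": 0}
    - {"dx": 0,"dy": 0,"dz": -1,"rx": 0,"ry": 0,"rz": 0}

```text
clock: 3.53
tcp_pos: [0.4972, -0.0941, 0.1074]
orientation: [-0.056, 3.141, 0.0]
contact_force: [0.2, 0.0, 0.5]
grip_width: -0.0
gripper_force: 0.2
```

Emit:
send_rows:
  deltas:
    - {"dx": 0,"dy": 0,"dz": -0.8,"rx": 0,"ry": 0,"rz": 0}
    - {"dx": 0,"dy": 0,"dz": -1.5,"rx": 0,"ry": 0,"rz": 0}
    - {"dx": 0,"dy": 0,"dz": -1.5,"rx": 0,"ry": 0,"rz": 0}
    - {"dx": 0,"dy": 0,"dz": -1.5,"rx": 0,"ry": 0,"rz": 0}

```text
clock: 3.87
tcp_pos: [0.4974, -0.0941, 0.1059]
orientation: [-0.057, 3.141, -0.0]
contact_force: [-0.2, 0.4, 1.3]
grip_width: 0.0003
gripper_force: 0.6
```

Emit:
send_rows:
  deltas:
    - {"dx": 0,"dy": 0,"dz": -0.5,"rx": 0,"ry": 0,"rz": 0}
    - {"dx": 0,"dy": 0,"dz": -1,"rx": 0,"ry": 0,"rz": 0}
    - {"dx": 0,"dy": 0,"dz": -1,"rx": 0,"ry": 0,"rz": 0}
    - {"dx": 0,"dy": 0,"dz": -1,"rx": 0,"ry": 0,"rz": 0}

```text
clock: 4.2
tcp_pos: [0.4974, -0.0941, 0.1049]
orientation: [-0.057, 3.141, -0.0]
contact_force: [1.8, -0.5, 2.0]
grip_width: -0.0003
gripper_force: 1.0
```

Run:
```python
from h import *
s=r.get_obs(); print(s['clock'],s['contact_force'],s['moment'],s['tcp_pos'])
for i in range(3):
    d=grab('top'); s=r.get_obs(); print(s['contact_force'])
a=d['frame']; cv2.imwrite('pics/t2.png',cv2.resize(a[235:310,230:430],None,fx=4,fy=4,interpolation=cv2.INTER_CUBIC))
```

```text
4.2 [ 1.76575416 -0.45613704  2.01172752] [-0.02676058 -0.37346653 -0.00969126] [ 0.4973959  -0.09412638  0.10490559]
[1.8896785  0.68584622 1.34187477]
[1.19128147 0.30320804 1.84984501]
[2.64988316 0.41638969 0.19203064]
```

Soft contact of about 1.5 N. Go 1 mm further: a seated cover would answer with about 10 N.

Emit:
send_rows:
  deltas:
    - {"dx": 0,"dy": 0,"dz": -0.5,"rx": 0,"ry": 0,"rz": 0}
    - {"dx": 0,"dy": 0,"dz": -1,"rx": 0,"ry": 0,"rz": 0}
    - {"dx": 0,"dy": 0,"dz": -1,"rx": 0,"ry": 0,"rz": 0}
    - {"dx": 0,"dy": 0,"dz": -1,"rx": 0,"ry": 0,"rz": 0}

```text
clock: 4.68
tcp_pos: [0.4975, -0.0942, 0.104]
orientation: [-0.056, 3.14, -0.0]
contact_force: [1.6, -0.0, 5.0]
grip_width: 0.0002
gripper_force: 2.6
```

Run:
```python
from h import *
a=[];m=[]
for i in range(4):
    d=grab('wrist'); s=r.get_obs(); a.append(s['contact_force']);m.append(s['moment'])
print(np.mean(a,0),np.mean(m,0),s['tcp_pos'])
cv2.imwrite('pics/w2.png',d['frame'])
```

```text
[1.90777265 0.24179023 5.20615649] [ 0.04626943 -0.4318138   0.00989778] [ 0.49748755 -0.09410168  0.10403307]
```

View pics/w2.png

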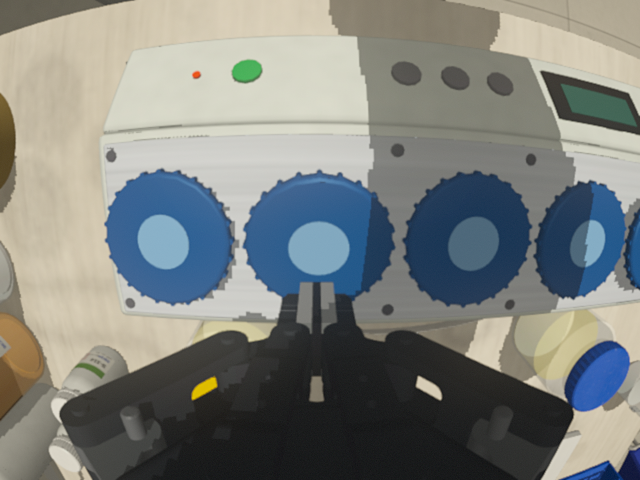

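The cover yields about 3.8 mm at its edge under roughly 1.5 N, then meets a stop at 5 N. The picture shows it tilted, with its far rim raised at (318,178). So place 4 is the one that rocks. Next: lift, move over its middle, and press.

Emit:
send_rows:
  deltas:
    - {"dx": 0,"dy": 0,"dz": 5,"rx": 0,"ry": 0,"rz": 0}
    - {"dx": 0,"dy": 0,"dz": 12,"rx": 0,"ry": 0,"rz": 0}
    - {"dx": -13,"dy": 0,"dz": 12,"rx": 0,"ry": 0,"rz": 0}
    - {"dx": -26,"dy": 0,"dz": 12,"rx": 0,"ry": 0,"rz": 0}
    - {"dx": -26,"dy": 0,"dz": 10,"rx": 0,"ry": 0,"rz": 0}

```text
clock: 5.3
tcp_pos: [0.4678, -0.0943, 0.1136]
orientation: [0.055, -3.137, -0.001]
contact_force: [-0.6, 0.3, -0.3]
grip_width: -0.0003
gripper_force: 0.0
```

Emit:
send_rows:
  deltas:
    - {"dx": 0,"dy": 0,"dz": 0,"rx": 0,"ry": 0,"rz": 0}
    - {"dx": 0,"dy": 0,"dz": 0,"rx": 0,"ry": 0,"rz": 0}

```text
clock: 5.47
tcp_pos: [0.4715, -0.094, 0.1138]
orientation: [0.057, -3.141, -0.0]
contact_force: [-1.4, 0.0, 0.5]
grip_width: 0.0001
gripper_force: 0.0
```

Run:
```python
from h import *
d=grab('wrist'); s=r.get_obs(); print(s['contact_force'],s['tcp_pos'])
cv2.imwrite('pics/w3.png',d['frame'])
```

```text
[ 0.06734706 -0.3106643   0.02717215] [ 0.47172143 -0.09403981  0.11387669]
```

View pics/w3.png

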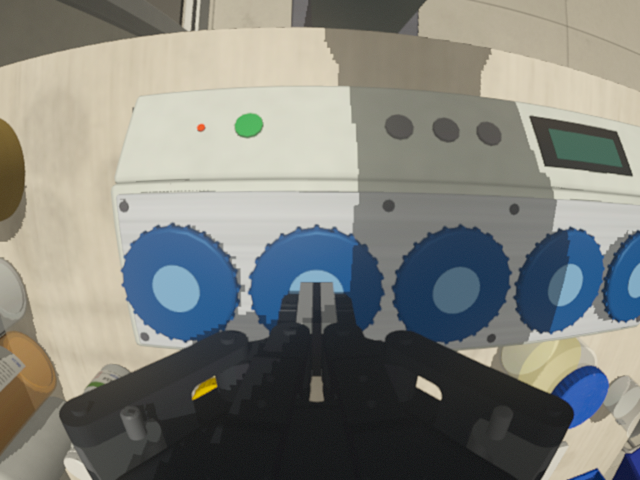

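The tips cover the pale disc at (316,288), which is centred. Next: press.

Emit:
send_rows:
  deltas:
    - {"dx": 0,"dy": 0,"dz": -3,"rx": 0,"ry": 0,"rz": 0}
    - {"dx": 0,"dy": 0,"dz": -5,"rx": 0,"ry": 0,"rz": 0}
    - {"dx": 0,"dy": 0,"dz": -6,"rx": 0,"ry": 0,"rz": 0}
    - {"dx": 0,"dy": 0,"dz": -7,"rx": 0,"ry": 0,"rz": 0}
    - {"dx": 0,"dy": 0,"dz": -7,"rx": 0,"ry": 0,"rz": 0}

```text
clock: 5.93
tcp_pos: [0.4714, -0.0941, 0.1069]
orientation: [0.057, -3.141, -0.0]
contact_force: [-1.5, 0.2, 4.0]
grip_width: -0.0001
gripper_force: 2.1
```

Emit:
send_rows:
  deltas:
    - {"dx": 0,"dy": 0,"dz": -0.5,"rx": 0,"ry": 0,"rz": 0}
    - {"dx": 0,"dy": 0,"dz": -1,"rx": 0,"ry": 0,"rz": 0}
    - {"dx": 0,"dy": 0,"dz": -1,"rx": 0,"ry": 0,"rz": 0}
    - {"dx": 0,"dy": 0,"dz": -1,"rx": 0,"ry": 0,"rz": 0}

```text
clock: 6.27
tcp_pos: [0.4714, -0.0941, 0.1062]
orientation: [-0.056, 3.141, 0.0]
contact_force: [-1.6, 1.8, 7.0]
grip_width: -0.0003
gripper_force: 3.5
```

Emit:
send_rows:
  deltas:
    - {"dx": 0,"dy": 0,"dz": -0.5,"rx": 0,"ry": 0,"rz": 0}
    - {"dx": 0,"dy": 0,"dz": -1,"rx": 0,"ry": 0,"rz": 0}
    - {"dx": 0,"dy": 0,"dz": -1,"rx": 0,"ry": 0,"rz": 0}
    - {"dx": 0,"dy": 0,"dz": -1,"rx": 0,"ry": 0,"rz": 0}

```text
clock: 6.6
tcp_pos: [0.4715, -0.0941, 0.1052]
orientation: [-0.056, 3.141, 0.0]
contact_force: [-1.5, 2.0, 8.2]
grip_width: -0.0
gripper_force: 3.7
```

Emit:
send_rows:
  deltas:
    - {"dx": 0,"dy": 0,"dz": -0.5,"rx": 0,"ry": 0,"rz": 0}
    - {"dx": 0,"dy": 0,"dz": -1,"rx": 0,"ry": 0,"rz": 0}
    - {"dx": 0,"dy": 0,"dz": -1,"rx": 0,"ry": 0,"rz": 0}
    - {"dx": 0,"dy": 0,"dz": -1,"rx": 0,"ry": 0,"rz": 0}

```text
clock: 6.93
tcp_pos: [0.4715, -0.0941, 0.1047]
orientation: [-0.056, 3.141, 0.001]
contact_force: [-4.6, 0.7, 14.5]
grip_width: -0.0003
gripper_force: 7.0
```

Emit:
send_rows:
  deltas:
    - {"dx": 0,"dy": 0,"dz": -0.5,"rx": 0,"ry": 0,"rz": 0}
    - {"dx": 0,"dy": 0,"dz": -0.8,"rx": 0,"ry": 0,"rz": 0}
    - {"dx": 0,"dy": 0,"dz": -0.8,"rx": 0,"ry": 0,"rz": 0}
    - {"dx": 0,"dy": 0,"dz": -0.8,"rx": 0,"ry": 0,"rz": 0}

```text
clock: 7.27
tcp_pos: [0.4715, -0.0941, 0.1045]
orientation: [-0.056, 3.141, 0.002]
contact_force: [-6.2, 1.0, 22.0]
grip_width: 0.0001
gripper_force: 11.2
```

The cover is stiff now (22 N, only 0.2 mm of travel). Lift and re-test the same edge.

Emit:
send_rows:
  deltas:
    - {"dx": 0,"dy": 0,"dz": 6,"rx": 0,"ry": 0,"rz": 0}
    - {"dx": 0,"dy": 0,"dz": 12,"rx": 0,"ry": 0,"rz": 0}
    - {"dx": 13,"dy": 0,"dz": 12,"rx": 0,"ry": 0,"rz": 0}
    - {"dx": 26,"dy": 0,"dz": 10,"rx": 0,"ry": 0,"rz": 0}
    - {"dx": 26,"dy": 0,"dz": 6,"rx": 0,"ry": 0,"rz": 0}

```text
clock: 7.68
tcp_pos: [0.5002, -0.0939, 0.1097]
orientation: [-0.058, 3.137, -0.001]
contact_force: [1.2, 1.2, 0.5]
grip_width: 0.0001
gripper_force: 0.0
```

Emit:
send_rows:
  deltas:
    - {"dx": 0,"dy": 0,"dz": -1,"rx": 0,"ry": 0,"rz": 0}
    - {"dx": 0,"dy": 0,"dz": -2,"rx": 0,"ry": 0,"rz": 0}
    - {"dx": 0,"dy": 0,"dz": -2,"rx": 0,"ry": 0,"rz": 0}
    - {"dx": 0,"dy": 0,"dz": -2,"rx": 0,"ry": 0,"rz": 0}

```text
clock: 8.02
tcp_pos: [0.4963, -0.0942, 0.1068]
orientation: [0.056, -3.14, -0.0]
contact_force: [0.4, -0.2, 0.1]
grip_width: -0.0001
gripper_force: 0.0
```

Emit:
send_rows:
  deltas:
    - {"dx": 0,"dy": 0,"dz": -0.5,"rx": 0,"ry": 0,"rz": 0}
    - {"dx": 0,"dy": 0,"dz": -1,"rx": 0,"ry": 0,"rz": 0}
    - {"dx": 0,"dy": 0,"dz": -1,"rx": 0,"ry": 0,"rz": 0}
    - {"dx": 0,"dy": 0,"dz": -1,"rx": 0,"ry": 0,"rz": 0}

```text
clock: 8.35
tcp_pos: [0.4971, -0.0941, 0.1061]
orientation: [-0.057, 3.141, 0.0]
contact_force: [-0.3, 0.4, 0.2]
grip_width: 0.0004
gripper_force: 0.0
```

Emit:
send_rows:
  deltas:
    - {"dx": 0,"dy": 0,"dz": -0.5,"rx": 0,"ry": 0,"rz": 0}
    - {"dx": 0,"dy": 0,"dz": -1,"rx": 0,"ry": 0,"rz": 0}
    - {"dx": 0,"dy": 0,"dz": -1,"rx": 0,"ry": 0,"rz": 0}
    - {"dx": 0,"dy": 0,"dz": -1,"rx": 0,"ry": 0,"rz": 0}

```text
clock: 8.68
tcp_pos: [0.4971, -0.0941, 0.105]
orientation: [0.057, -3.141, -0.0]
contact_force: [0.7, 0.2, 0.4]
grip_width: -0.0001
gripper_force: 0.0
```

Emit:
send_rows:
  deltas:
    - {"dx": 0,"dy": 0,"dz": -0.5,"rx": 0,"ry": 0,"rz": 0}
    - {"dx": 0,"dy": 0,"dz": -0.8,"rx": 0,"ry": 0,"rz": 0}
    - {"dx": 0,"dy": 0,"dz": -0.8,"rx": 0,"ry": 0,"rz": 0}
    - {"dx": 0,"dy": 0,"dz": -0.8,"rx": 0,"ry": 0,"rz": 0}

```text
clock: 9.02
tcp_pos: [0.4973, -0.0941, 0.1044]
orientation: [-0.056, 3.141, 0.0]
contact_force: [-0.3, -0.4, 4.2]
grip_width: -0.0
gripper_force: 2.1
```

Emit:
send_rows:
  deltas:
    - {"dx": 0,"dy": 0,"dz": -0.4,"rx": 0,"ry": 0,"rz": 0}
    - {"dx": 0,"dy": 0,"dz": -0.6,"rx": 0,"ry": 0,"rz": 0}
    - {"dx": 0,"dy": 0,"dz": -0.6,"rx": 0,"ry": 0,"rz": 0}
    - {"dx": 0,"dy": 0,"dz": -0.6,"rx": 0,"ry": 0,"rz": 0}

```text
clock: 9.35
tcp_pos: [0.4974, -0.0941, 0.1041]
orientation: [-0.056, 3.141, 0.0]
contact_force: [-1.9, 0.9, 8.2]
grip_width: 0.0002
gripper_force: 3.9
```

Emit:
send_rows:
  deltas:
    - {"dx": 0,"dy": 0,"dz": 15,"rx": 0,"ry": 0,"rz": 0}
    - {"dx": 0,"dy": 0,"dz": 50,"rx": 0,"ry": 0,"rz": 0}
    - {"dx": 0,"dy": 0,"dz": 85,"rx": 0,"ry": 0,"rz": 0}
    - {"dx": 0,"dy": 40,"dz": 110,"rx": 0,"ry": 0,"rz": 0}
    - {"dx": 0,"dy": 80,"dz": 120,"rx": 0,"ry": 0,"rz": 0}

```text
clock: 9.77
tcp_pos: [0.4985, -0.0209, 0.2255]
orientation: [-0.045, 3.136, -0.001]
contact_force: [1.1, 0.9, -0.1]
grip_width: -0.0002
gripper_force: 0.0
```

Emit:
send_rows:
  deltas:
    - {"dx": -5,"dy": 40,"dz": 0,"rx": 0,"ry": 0,"rz": 0}
    - {"dx": -10,"dy": 80,"dz": 0,"rx": 0,"ry": 0,"rz": 0}
    - {"dx": -15,"dy": 120,"dz": 0,"rx": 0,"ry": 0,"rz": 0}
    - {"dx": -20,"dy": 160,"dz": 0,"rx": 0,"ry": 0,"rz": 0}
    - {"dx": -25,"dy": 200,"dz": 0,"rx": 0,"ry": 0,"rz": 0}

```text
clock: 10.18
tcp_pos: [0.4714, 0.183, 0.2222]
orientation: [-0.056, 3.141, 0.0]
contact_force: [1.6, 0.6, 0.3]
grip_width: -0.0004
gripper_force: 0.0
```

Emit:
send_rows:
  deltas:
    - {"dx": -5,"dy": 40,"dz": 0,"rx": 0,"ry": 0,"rz": 0}
    - {"dx": -10,"dy": 80,"dz": 0,"rx": 0,"ry": 0,"rz": 0}
    - {"dx": -15,"dy": 120,"dz": 0,"rx": 0,"ry": 0,"rz": 0}
    - {"dx": -20,"dy": 160,"dz": 0,"rx": 0,"ry": 0,"rz": 0}
    - {"dx": -20,"dy": 160,"dz": 0,"rx": 0,"ry": 0,"rz": 0}

```text
clock: 10.6
tcp_pos: [0.4487, 0.3509, 0.2219]
orientation: [0.074, -3.14, -0.007]
contact_force: [-1.0, 0.3, -0.6]
grip_width: 0.0003
gripper_force: 0.0
```

Run:
```python
from h import *
d=grab('top')
for u,v in [(261,273),(294,273),(328,273),(362,272),(396,272)]:
    print(np.median([world(d,u+i,v+j)[2] for i in range(-8,9) for j in range(-8,9)]).round(4))
s=r.get_obs(); print(s['clock'],s['tcp_pos'])
cv2.imwrite('pics/t3.png',d['frame'])
```

```text
0.0944
0.0945
0.0941
0.0937
0.0941
10.65 [0.44996161 0.34638269 0.22161561]
```

View pics/t3.png

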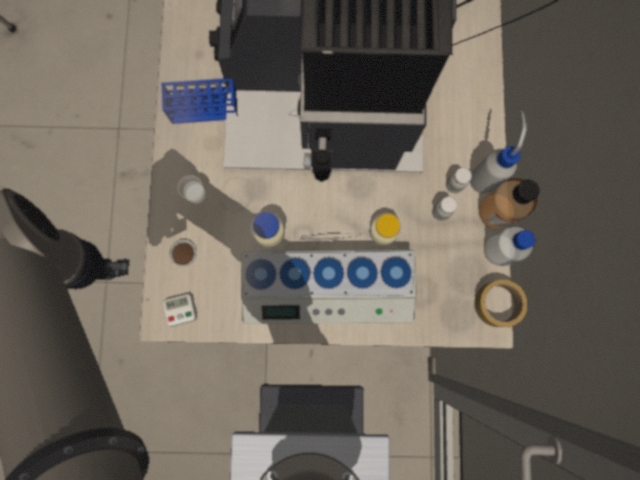

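All five covers now read level, including place 4 at (363,272). The arm is clear at (110,268) and nothing else has moved, so I'm handing in.

```bash
python3 -c "
from h import *
print(r.hand_in())"
```

```text
the job is handed in; nothing more can be done
None
```

The cover in place 4 (second from the right) was the one that rocked; I pressed it home in its middle, a re-press on its edge showed no more rocking, and the job is handed in. I didn't press the other four, because the camera depth already showed place 4 standing higher.

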